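# Shut the polish cabinet before sawing

## Task

The saw is about to run and the polish must stay free of grit. Two small wooden cabinets stand on the bench with their doors open: push the door of the wider one (the one with the jars in it) shut until its sprung latch rides over the keeper and snaps in behind it, so that the door stays shut when let go. Leave the door of the narrower cabinet as it stands.

Things in the scene. Friction and masses are not known exactly. Their poses are not given: they have to be found in the camera images.
- wide_hinge (a point): Hinge line of the wider cabinet's door, 65 mm above the bench, fixed to the cabinet. Dark cabinet, fixed, 215 mm wide (y), 100 deep (x), 130 high, with jars inside and a flat agate slab (8 mm) on its top. Axes: -x points out of its front, +y to its hinge side (left, seen from the front), z up. The shut door runs 170 mm from here along -y, outer face at x = 0, 10 mm proud of the top board.
- wide_door (a joint): Opening angle, rad: 0 shut against its stop; grows as the free edge swings out, up to 1.4. At angle a an outer-face point r from the hinge is at (-r sin a, -r cos a) in wide_hinge's x, y; outward normal (-cos a, sin a). Stiff hinge (0.05 N m): the door stays where left. Below about 0.08 the latch rides on the keeper and resists (5 to 10 N at 105 mm from the hinge); near 0.01 it snaps out.
- wide_door_edge (a point): Top corner of the wider door's free edge, on its outer face. The door is 170 mm wide, 12 thick, and spans 13 to 117 mm above the bench. Outer face plain but for a brass latch case at the free edge: 30 mm wide, 20 high, 14 out (knob 22 out), centred 93 mm above the bench, 151 from the hinge. Beyond the edge a brass keeper stands 20 mm out of the cabinet. Axes: +y to the hinge, -x out of the face.
- wide_latch (a joint): How far the sprung, bevelled bolt of the wider door's latch is pressed back, m: 0 fully out (door open, and again once it has snapped in behind the keeper), about 0.006 while riding over the keeper, at most 0.010. Spring 1 N at rest, 2 N pressed back.
- narrow_door_edge (a point): Top corner of the free edge of the narrower cabinet's open door, on its outer face, 117 mm above the bench; this door must be left where it stands. That cabinet looks alike, with the same latch, depth and height, but is 145 mm wide, its door 100 mm, with a stone inside and a roll of black tape on top. Axes: +y along the door to its hinge, -x out of its outer face.

How it is judged:
By the outcome, as a careful person would: the job done as asked, in the order asked, and still so for the second after the job is handed in, with the robot touching nothing.
It also fails if it takes over 37 s, if anything falls off the work surface, if the arm or the gripper's body presses on something with over 40 N, if the wrist force passes 120 N, or if a joint passes its speed limit or range.

## Robot

A 6-joint arm with a two-finger parallel gripper is mounted at the origin on a cart in front of the work surface, level with it; the furniture and walls round the work are solid. World frame = base frame: x ahead of the robot, y to its left, z up, the work surface at z = 0. Lengths are in m, angles in rad, forces in N, time in s.
With the tool pointing down it reaches from about 0.35 to 0.975 m from the base axis. Payload 4.9 kg.
Tool frame: the origin (TCP) lies at the very end of the fingers, on their centre line; the grasp point (between the pads) lies behind it (manip.grip_depth is the z of the grasp point in the tool frame, in m); z points along the fingers, y is the direction in which the jaws open and shut (so a half turn about z gives the same grasp; the last joint's range is limited). The gripper opens to 85 mm and grips with 20 to 120 N. Pads are 22 mm wide; open, the fingers measure 114 mm over their backs; the gripper's body (76 mm by 85 mm) begins 54 mm behind the grasp point. The pads swing forward as they close: fully open they stand 13 mm farther back than shut.
Start: joints at [0.989, 0.053, 1.613, -0, 1.476, -0.119], TCP at [0.279, 0.559, 0.231] pointing down, gripper open.
Joint ranges: [-3.01, 3.01], [-1.01, 2.22], [0.06, 2.58], [-1.02, 4.17], [0.09, 2.62], [-3.14, 3.14]. Speed limits (rad/s): [2.57, 2.57, 3.14, 3.14, 3.14, 3.14].

## Interface

Orientations are given as a unit quaternion [w, x, y, z].
In Python, from plant import state, optics, manip, silhouettes, place_of gives the robot as it stands. The module is installed in compiled form; this text tells all that it offers.
- The arm moves only by the tool jog_arm, never from a script. Its argument "increments" is a list of rows, each an object with "slide": the shift along the tool's x, y, z in mm, a list of three; "rotation": the turn, a rotation vector about the tool's x, y, z in degrees, a list of three. A call has 1 to 20 rows; each row shifts and turns the commanded pose from where the row before left it, along the tool's axes as they then stand; what a row does not reach is not made up. A row lasts 1/12 s, in which the tool goes at most 41.7 mm and 7.16 degrees, less where a joint would pass 70% of its speed; a pose out of reach is approached as far as the arm can. A call with a gripper value outside its range is refused whole. "fingers" is the opening, from 0 (shut) to 1 (fully open), set as the call begins (left out, the last holds). The fingers move at their own pace and stop on an object; the grip force is fixed at half the most. Time passes only in rows, so rows that do not move let the fingers close. It gives the time, the measured TCP pose, the force and the opening at its end, in the units of the state.
- state(): the state, without advancing time (a new reading comes with each control period).
- optics.grab_frame(name): name is "scene" or "side" or "wrist"; returns a dict with "frame" (400x640x3 uint8, blue, green, red), "camera_matrix" (3x3 intrinsics, pixels), "R" (3x3) and "t" (3): a world point X has camera coordinates R X + t. Camera axes: x right, y down, z forward; pixel columns grow to the right and rows downward; lengths in m; the calibration is good to about 2 mm. A picture is of the moment at which its call begins. There is no depth.
- manip.job_done(): hands the job in, once; it reports no verdict.
Trained networks look in the newest picture that a camera, given by its name, has taken for a name from the list of things; names that differ only in an ending like _2 or _b are one class to them, and where a whole thing is asked for, a point or a joint stands for the part that bears it (a point fixed in the world has none). Each returns a list of dicts, best first, with "score" (0 to 1); they miss things now and then, are a little off and sometimes report something else, mostly with a low value. They report only what shows in the picture. A call takes as long as a camera call.
- silhouettes(thing, camera): "mask" (400x640 bool, what is visible of it) and "bbox" ([left, top, right, bottom] in pixels, round what is visible of it).
- place_of(thing, camera): "uv" ([column, row] in pixels: a listed point, or the origin of a listed thing).
The state is a dict: "time": time; "joint_pos": joint angles; "joint_vel": joint speeds; "joint_efforts": joint torques, N m; "tool_pos": TCP position; "tool_rot": TCP orientation; "contact_force": force on the tool from outside, world axes, zero at the start; "ft_torque": the same for the moment, N m; "gripper_width": opening from 0.0 (shut) to 1.0 (fully open).
Only numpy, scipy, OpenCV 4.12 (cv2) and the standard library are available. Lean on these libraries where they do the work, as an engineer would, in place of code of your own. Each camera call takes 0.05 s, during which the arm holds its last target.

## Working session

There is one attempt and no reset: what is moved stays moved. The work goes in short steps, Python scripts to look and compute and a tool call to move; the robot and the scene stay as the last step left them, time stands still between calls to the robot, and variables do not carry over. Pictures are saved under pics/ and viewed, and the job is handed in when it is done.

Besides the shell and the picture viewer there is one more tool, called after "Emit:" as name(argument=value, ...) on one line, values as JSON. jog_arm: Moves the arm, as the interface text tells. Its arguments: {"type":"object","properties":{"increments":{"type":"array","items":{"type":"object","properties":{"slide":{"type":"array","items":{"type":"number"}},"rotation":{"type":"array","items":{"type":"number"}}}}},"fingers":{"type":"number"}},"required":["increments"]}

```bash
mkdir -p pics
cat > h.py <<'E'
import numpy as np,cv2
from plant import state, optics, manip, silhouettes, place_of
E
python3 - <<'E'
from h import *
s=state()
print({k:np.round(v,3) for k,v in s.items()})
for c in ["scene","side","wrist"]:
    f=optics.grab_frame(c); cv2.imwrite(f"pics/{c}0.png",f["frame"])
    np.savez(f"{c}.npz",K=f["camera_matrix"],R=f["R"],t=f["t"])
    print(c,np.round(-f["R"].T@f["t"],3))
    for n in ["wide_hinge","wide_door_edge","narrow_door_edge"]:
        print(n,[(np.round(p["uv"],1),round(p["score"],2)) for p in place_of(n,c)][:3])
E
```

```text
{'time': np.float64(0.0), 'joint_pos': array([ 0.989,  0.053,  1.614, -0.   ,  1.476, -0.119]), 'joint_vel': array([ 0.   , -0.001,  0.   ,  0.   ,  0.   ,  0.001]), 'joint_efforts': array([-1.0000e-03, -3.9371e+01, -3.7016e+01, -0.0000e+00,  7.0000e-03,
       -0.0000e+00]), 'tool_pos': array([0.279, 0.559, 0.23 ]), 'tool_rot': array([-0.   ,  0.229,  0.973, -0.001]), 'contact_force': array([-0.221,  0.247, -0.687]), 'ft_torque': array([0.017, 0.014, 0.036]), 'gripper_width': np.float64(0.999)}
scene [ 0.112 -0.711  1.11 ]
wide_hinge [(array([340.2, 238.8]), 0.74)]
wide_door_edge [(array([339.6, 281. ]), 0.59)]
narrow_door_edge [(array([253.2, 148.6]), 0.8)]
side [0.439 0.842 0.864]
wide_hinge [(array([326.7, 194. ]), 0.65)]
wide_door_edge [(array([356.6, 150.5]), 0.57)]
narrow_door_edge [(array([353.7, 289.5]), 0.85)]
wrist [0.206 0.597 0.375]
wide_hinge []
wide_door_edge []
narrow_door_edge [(array([166.9, 384.4]), 0.69)]
```

View pics/scene0.png

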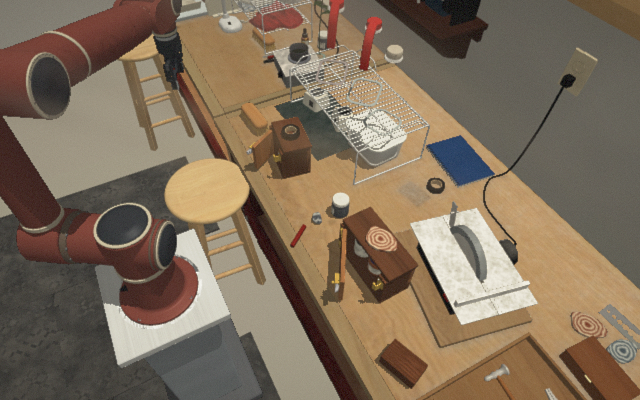

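View pics/side0.png

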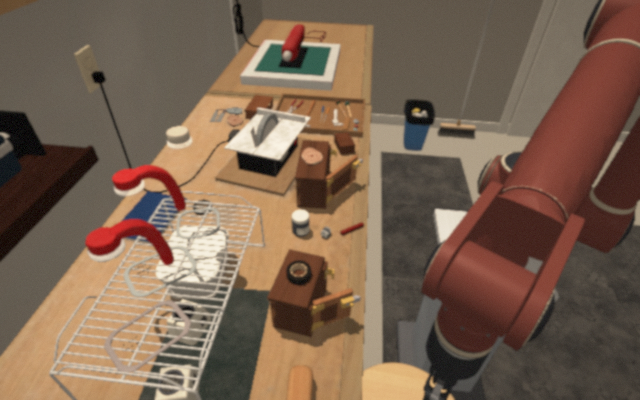

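```bash
cat >> h.py <<'E'
def cam(c):
    d=np.load(f"{c}.npz"); return d["K"],d["R"],d["t"]
def tri(ua,ub,a="scene",b="side"):
    P=[];
    for c in (a,b):
        K,R,t=cam(c);P.append(K@np.c_[R,t])
    X=cv2.triangulatePoints(P[0],P[1],np.array(ua,float).reshape(2,1),np.array(ub,float).reshape(2,1))[:,0]
    return X[:3]/X[3]
def atz(uv,z,c):
    K,R,t=cam(c);d=R.T@np.linalg.solve(K,[uv[0],uv[1],1]);o=-R.T@t
    return o+d*(z-o[2])/d[2]
def proj(X,c):
    K,R,t=cam(c);p=K@(R@np.asarray(X)+t);return p[:2]/p[2]
E
python3 - <<'E'
from h import *
for n,a,b,z in [("hinge",(340.2,238.8),(326.7,194),.065),("wedge",(339.6,281),(356.6,150.5),.117),("nedge",(253.2,148.6),(353.7,289.5),.117)]:
    print(n,tri(a,b).round(3),atz(a,z,"scene").round(3),atz(b,z,"side").round(3))
E
```

```text
hinge [ 0.514 -0.118  0.055] [ 0.509 -0.124  0.065] [ 0.514 -0.107  0.065]
wedge [ 0.424 -0.272  0.131] [ 0.424 -0.265  0.117] [ 0.429 -0.296  0.117]
nedge [0.412 0.287 0.11 ] [0.412 0.28  0.117] [0.41  0.293 0.117]
```

The wide cabinet (agate on top) is at about (380,250) in scene and (313,170) in side. Its door leans out toward the robot. I'll refine this with enlarged crops.

Run:
```python
from h import *
a=cv2.imread("pics/scene0.png")[190:320,300:430];b=cv2.imread("pics/side0.png")[120:220,270:370]
cv2.imwrite("pics/ca.png",cv2.resize(a,(780,600)[:1]+(600,),interpolation=2) if 0 else cv2.resize(a,(598,598),interpolation=2))
cv2.imwrite("pics/cb.png",cv2.resize(b,(600,600),interpolation=2))
```

```text
(no output)
```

View pics/ca.png

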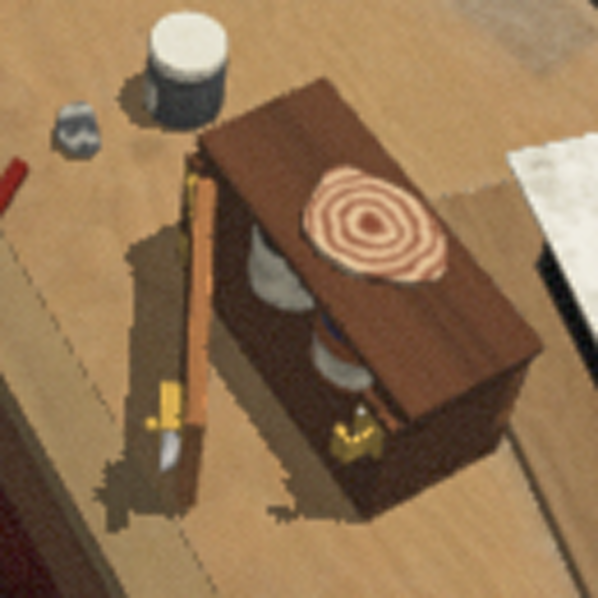

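View pics/cb.png

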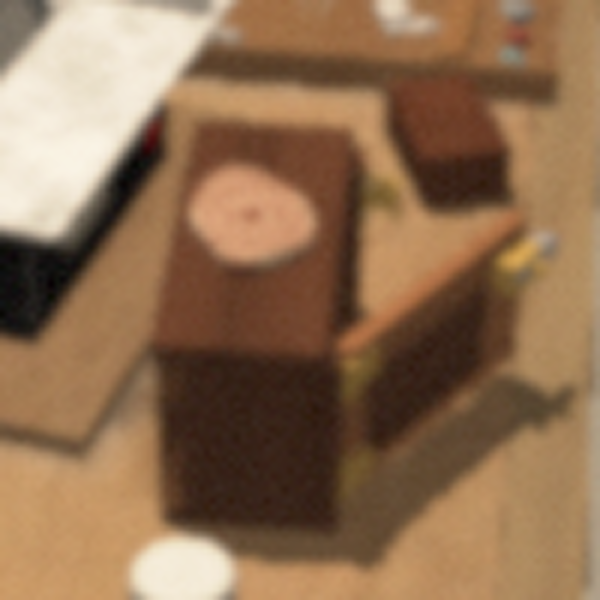

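Run:
```python
from h import *
S=lambda p:(300+p[0]/4.6,190+p[1]/4.6)
D=lambda p:(270+p[0]/6,120+p[1]/6)
L=[("FL",(200,140),(338,357),.13),("BL",(325,80),(158,352),.13),("BR",(540,350),(200,128),.13),("FR",(405,425),(355,130),.13),
("edge_out",(187,425),(522,217),.117),("hinge_top",(196,180),(345,352),.117)]
for n,a,b,z in L: print(n,tri(S(a),D(b)).round(3),atz(S(a),z,"scene").round(3),atz(D(b),z,"side").round(3))
```

```text
FL [ 0.521 -0.108  0.125] [ 0.523 -0.111  0.13 ] [ 0.516 -0.099  0.13 ]
BL [ 0.615 -0.102  0.123] [ 0.615 -0.106  0.13 ] [ 0.609 -0.09   0.13 ]
BR [ 0.623 -0.322  0.121] [ 0.62  -0.325  0.13 ] [ 0.62  -0.307  0.13 ]
FR [ 0.529 -0.328  0.124] [ 0.527 -0.33   0.13 ] [ 0.528 -0.318  0.13 ]
edge_out [ 0.426 -0.268  0.112] [ 0.425 -0.27   0.117] [ 0.426 -0.261  0.117]
hinge_top [ 0.514 -0.126  0.113] [ 0.511 -0.128  0.117] [ 0.514 -0.121  0.117]
```

Emit:
jog_arm(increments=[{"slide": [-28.9,-27.1,0]},{"slide": [-28.9,-27.1,0]},{"slide": [-28.9,-27.1,0]},{"slide": [-28.9,-27.1,0]},{"slide": [-28.9,-27.1,0]},{"slide": [-28.9,-27.1,0]},{"slide": [-28.9,-27.1,0]},{"slide": [-28.9,-27.1,0]},{"slide": [-28.9,-27.1,0]},{"slide": [-28.9,-27.1,0]},{"slide": [-28.9,-27.1,0]},{"slide": [-15,-34.5,0]},{"slide": [-15,-34.5,0]},{"slide": [-15,-34.5,0]},{"slide": [-15,-34.5,0]},{"slide": [-15,-34.5,0]},{"slide": [-15,-34.5,0]},{"slide": [-15,-34.5,0]},{"slide": [-15,-34.5,0]},{"slide": [-15,-34.5,0]}], fingers=0)

```text
invalid input
```

Run:
```python
from h import *
s=state()
print({k:np.round(v,3) for k,v in s.items()},manip.grip_depth)
for c in ["scene","wrist"]:
    f=optics.grab_frame(c); cv2.imwrite(f"pics/{c}1.png",f["frame"])
    np.savez(f"{c}.npz",K=f["camera_matrix"],R=f["R"],t=f["t"])
    for n in ["wide_hinge","wide_door_edge"]:
        print(n,[(np.round(p["uv"],1),round(p["score"],2)) for p in place_of(n,c)][:3])
```

```text
{'time': np.float64(0.6), 'joint_pos': array([ 0.989,  0.053,  1.613,  0.   ,  1.476, -0.119]), 'joint_vel': array([ 0.   , -0.001,  0.   , -0.001, -0.   ,  0.001]), 'joint_efforts': array([-1.0000e-03, -3.9341e+01, -3.7023e+01, -0.0000e+00,  1.0000e-03,
        0.0000e+00]), 'tool_pos': array([0.279, 0.559, 0.231]), 'tool_rot': array([-0.   ,  0.229,  0.973,  0.   ]), 'contact_force': array([ 0.298,  0.441, -0.408]), 'ft_torque': array([-0.021,  0.078, -0.007]), 'gripper_width': np.float64(1.001)} -0.0187
wide_hinge [(array([339.5, 238.1]), 0.55)]
wide_door_edge [(array([340.7, 282.3]), 0.59)]
wide_hinge []
wide_door_edge []
```

View pics/wrist1.png

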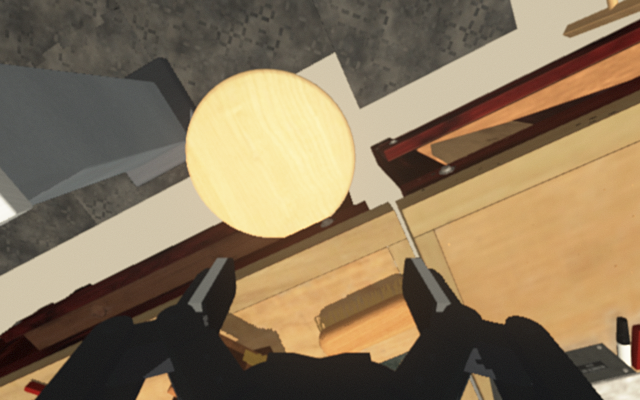

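View pics/scene1.png

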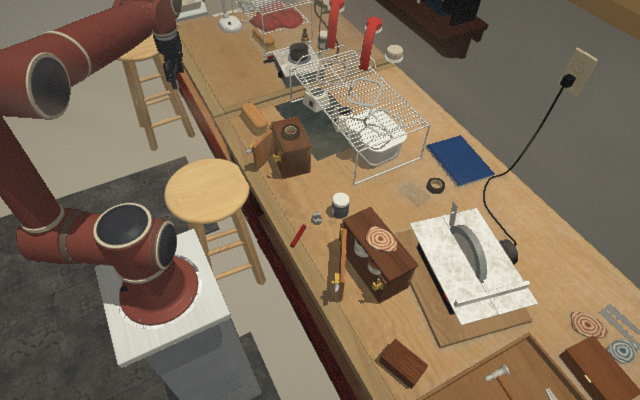

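The call was refused, probably because I left out the rotation field. The arm hasn't moved. Sending it again with rotation included.

Emit:
jog_arm(increments=[{"slide": [-28.9,-27.1,0],"rotation": [0,0,0]},{"slide": [-28.9,-27.1,0],"rotation": [0,0,0]},{"slide": [-28.9,-27.1,0],"rotation": [0,0,0]},{"slide": [-28.9,-27.1,0],"rotation": [0,0,0]},{"slide": [-28.9,-27.1,0],"rotation": [0,0,0]},{"slide": [-28.9,-27.1,0],"rotation": [0,0,0]},{"slide": [-28.9,-27.1,0],"rotation": [0,0,0]},{"slide": [-28.9,-27.1,0],"rotation": [0,0,0]},{"slide": [-28.9,-27.1,0],"rotation": [0,0,0]},{"slide": [-28.9,-27.1,0],"rotation": [0,0,0]},{"slide": [-28.9,-27.1,0],"rotation": [0,0,0]},{"slide": [-15,-34.5,0],"rotation": [0,0,0]},{"slide": [-15,-34.5,0],"rotation": [0,0,0]},{"slide": [-15,-34.5,0],"rotation": [0,0,0]},{"slide": [-15,-34.5,0],"rotation": [0,0,0]},{"slide": [-15,-34.5,0],"rotation": [0,0,0]},{"slide": [-15,-34.5,0],"rotation": [0,0,0]},{"slide": [-15,-34.5,0],"rotation": [0,0,0]},{"slide": [-15,-34.5,0],"rotation": [0,0,0]},{"slide": [-15,-34.5,0],"rotation": [0,0,0]}], fingers=0)

```text
time: 2.57
tool_pos: [0.4121, -0.1895, 0.2317]
tool_rot: [0.001, 0.23, 0.973, -0.0]
contact_force: [0.9, 0.5, 0.2]
gripper_width: -0.002
```

Run:
```python
from h import *
for c in ["scene","wrist"]:
    f=optics.grab_frame(c); cv2.imwrite(f"pics/{c}2.png",f["frame"])
    np.savez(f"{c}.npz",K=f["camera_matrix"],R=f["R"],t=f["t"])
    for n in ["wide_hinge","wide_door_edge"]:
        print(n,[(np.round(p["uv"],1),round(p["score"],2)) for p in place_of(n,c)][:3])
s=state()
print({k:np.round(v,3) for k,v in s.items()},manip.grip_depth)
```

```text
wide_hinge [(array([341.1, 237.1]), 0.69)]
wide_door_edge [(array([338.8, 281.4]), 0.97)]
wide_hinge []
wide_door_edge [(array([254.3, 238. ]), 0.64)]
{'time': np.float64(2.867), 'joint_pos': array([-0.59 , -0.38 ,  1.996,  0.   ,  1.526, -1.699]), 'joint_vel': array([ 0.02 , -0.007,  0.004, -0.001, -0.002, -0.002]), 'joint_efforts': array([-7.5700e-01, -2.0891e+01, -3.7610e+01, -2.8000e-02, -1.2000e-02,
        2.0000e-03]), 'tool_pos': array([ 0.413, -0.187,  0.231]), 'tool_rot': array([-0.   ,  0.229,  0.973,  0.   ]), 'contact_force': array([-0.427,  0.186,  0.666]), 'ft_torque': array([-0.013, -0.044,  0.013]), 'gripper_width': np.float64(-0.003)} -0.0187
```

View pics/wrist2.png

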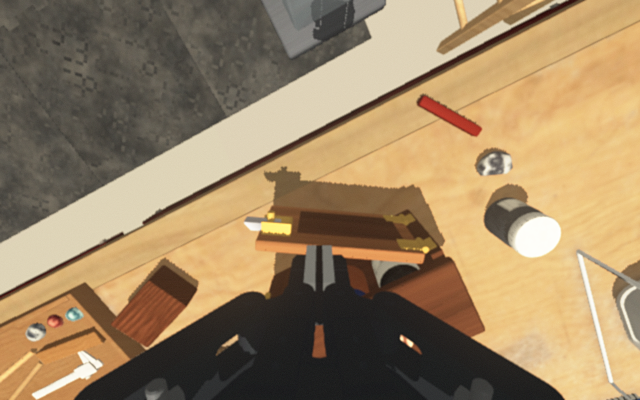

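View pics/scene2.png

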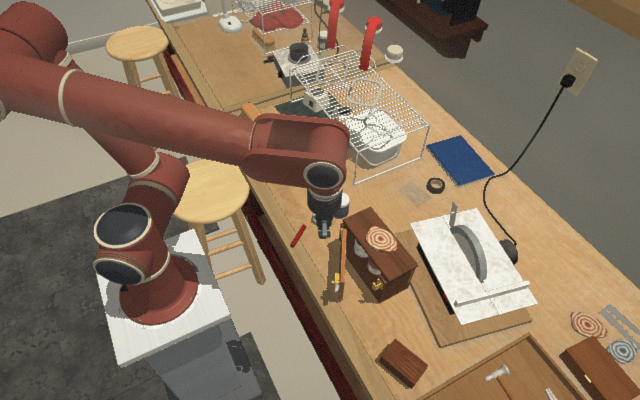

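Wrist view shows the door's top edge running from (257,238) to about (425,252), with the closed fingers in view. I'll use it to refine the door pose.

Run:
```python
from h import *
a=cv2.imread("pics/wrist2.png")[190:290,230:450];cv2.imwrite("pics/cw.png",cv2.resize(a,(792,360),interpolation=2))
for p in [(254.3,238),(257,237),(425,252)]: print(atz(p,.117,"wrist").round(4))
for p in [(338.8,281.4),(340.7,282.4)]: print(atz(p,.117,"scene").round(4))
print(tri((340,282),(256,238),"scene","wrist"))
for a in (.0,.02):
  print(proj((0.413,-.187,.231),"wrist"))
```

```text
[ 0.4227 -0.2638  0.117 ]
[ 0.423  -0.2609  0.117 ]
[ 0.5117 -0.1213  0.117 ]
[ 0.4219 -0.265   0.117 ]
[ 0.4248 -0.2697  0.117 ]
[ 0.42572706 -0.26506103  0.11062017]
[321.827005   257.42767577]
[321.827005   257.42767577]
```

View pics/cw.png

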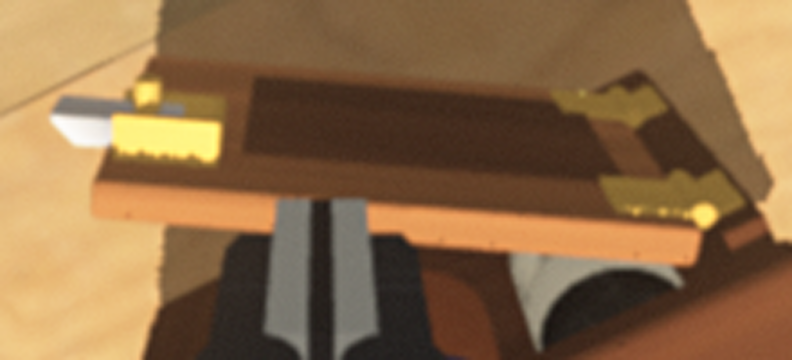

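Emit:
jog_arm(increments=[{"slide": [0,0,26],"rotation": [0,0,1]},{"slide": [0,0,26],"rotation": [0,0,1]},{"slide": [0,0,26],"rotation": [0,0,1]},{"slide": [0,0,26],"rotation": [0,0,1]},{"slide": [0,0,26],"rotation": [0,0,1]},{"slide": [0,0,26],"rotation": [0,0,0.7]},{"slide": [0,0,0],"rotation": [0,0,0]}])

```text
time: 3.45
tool_pos: [0.4092, -0.1836, 0.0698]
tool_rot: [-0.005, 0.276, 0.961, 0.002]
contact_force: [-1.0, 1.5, -0.7]
gripper_width: -0.002
```

Run:
```python
from h import *
from scipy.spatial.transform import Rotation as Ro
s=state();q=s["tool_rot"];R=Ro.from_quat([q[1],q[2],q[3],q[0]]).as_matrix()
print(s["tool_pos"],R.round(3))
# plan: arc following
H=np.array([.512,-.122]);r=.108;off=.011;p=s["tool_pos"][:2]
def C(w,o): return H+r*np.array([-np.sin(w),-np.cos(w)])+o*np.array([-np.cos(w),np.sin(w)])
# current yaw angle of tool y
yw=np.arctan2(R[0,1],R[1,1]);print("w tool",yw)
pos=p;w0=yw
for w,o in [(.562,off),(.50,off),(.44,off),(.38,off),(.32,off),(.26,off),(.20,off),(.14,off),(.08,off),(.03,off),(-.03,off)]:
    d=C(w,o)-pos; x=np.array([-np.cos(w0),np.sin(w0)]);y=np.array([np.sin(w0),np.cos(w0)])
    print(w,C(w,o).round(3),(d@x*1000).round(1),(d@y*1000).round(1),np.degrees(w-w0).round(1)); pos=C(w,o);w0=w
```

```text
[ 0.4092485  -0.18360841  0.06983986] [[-0.847  0.531 -0.009]
 [ 0.531  0.847  0.006]
 [ 0.01   0.    -1.   ]]
w tool 0.5597203738366273
0.562 [ 0.445 -0.208] -43.1 -1.2 0.1
0.5 [ 0.451 -0.212] -6.7 -0.5 -3.6
0.44 [ 0.456 -0.215] -6.5 -0.5 -3.4
0.38 [ 0.462 -0.218] -6.5 -0.5 -3.4
0.32 [ 0.468 -0.221] -6.5 -0.5 -3.4
0.26 [ 0.474 -0.224] -6.5 -0.5 -3.4
0.2 [ 0.48  -0.226] -6.5 -0.5 -3.4
0.14 [ 0.486 -0.227] -6.5 -0.5 -3.4
0.08 [ 0.492 -0.229] -6.5 -0.5 -3.4
0.03 [ 0.498 -0.23 ] -5.4 -0.4 -2.9
-0.03 [ 0.504 -0.23 ] -6.5 -0.5 -3.4
```

Run:
```python
from h import *
o=[]
for c in ["scene","wrist"]:
    f=optics.grab_frame(c)["frame"]
    o.append(cv2.resize(f[180:310,260:440] if c=="scene" else f,(700,505 if c=="scene" else 437)))
    cv2.imwrite(f"pics/{c}3.png",o[-1])
s=state();print(s["tool_pos"],s["tool_rot"].round(3),s["contact_force"],s["joint_vel"].round(3))
```

```text
[ 0.41231856 -0.18606975  0.07497409] [-0.001  0.276  0.961  0.   ] [ 0.54947463 -0.70236333  0.43618962] [-0.008 -0.028 -0.051 -0.003 -0.004 -0.001]
```

View pics/scene3.png

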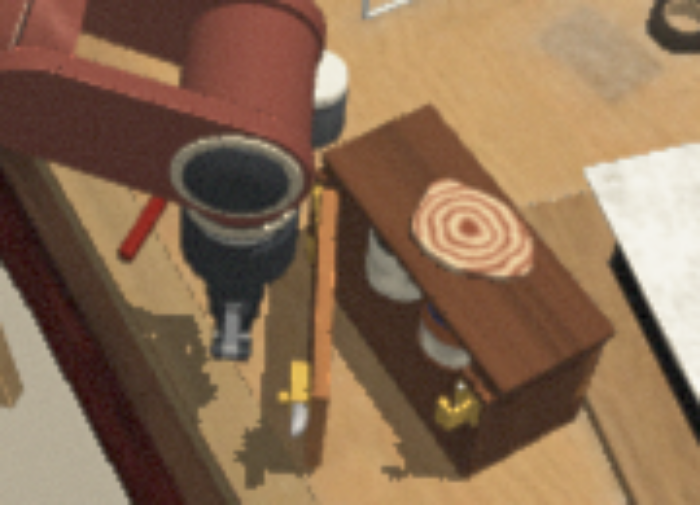

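View pics/wrist3.png

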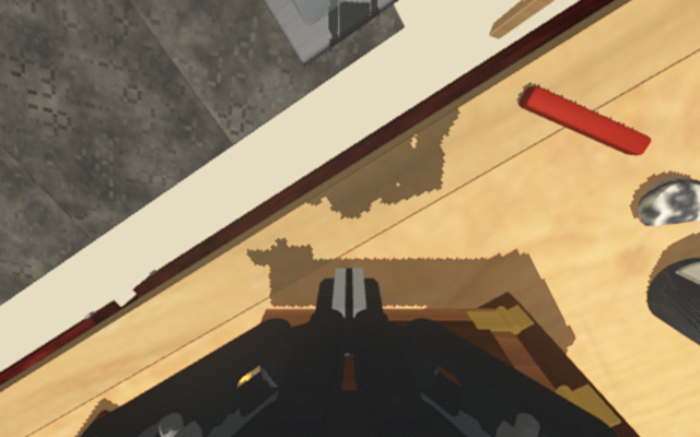

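Fingers are in front of the door, upright and clear of it. Approaching and swinging the door, stopping just short of the latch.

Emit:
jog_arm(increments=[{"slide": [-12,-0.5,-1],"rotation": [0,0,0]},{"slide": [-12,-0.5,-1],"rotation": [0,0,0]},{"slide": [-10,0,0],"rotation": [0,0,0]},{"slide": [-5,0,0],"rotation": [0,0,0]},{"slide": [-6.7,-0.5,0],"rotation": [0,0,-3.5]},{"slide": [-6.5,-0.5,0],"rotation": [0,0,-3.4]},{"slide": [-6.5,-0.5,0],"rotation": [0,0,-3.4]},{"slide": [-6.5,-0.5,0],"rotation": [0,0,-3.4]},{"slide": [-6.5,-0.5,0],"rotation": [0,0,-3.4]},{"slide": [-6.5,-0.5,0],"rotation": [0,0,-3.4]},{"slide": [-6.5,-0.5,0],"rotation": [0,0,-3.4]},{"slide": [0,0,0],"rotation": [0,0,0]},{"slide": [0,0,0],"rotation": [0,0,0]}])

```text
time: 4.63
tool_pos: [0.4867, -0.2295, 0.0789]
tool_rot: [0.001, 0.073, 0.997, -0.001]
contact_force: [-0.5, -0.4, -0.4]
gripper_width: 0.002
```

Run:
```python
from h import *
for c in ["scene","side"]:
    f=optics.grab_frame(c)["frame"]
    cv2.imwrite(f"pics/{c}4.png",cv2.resize(f[180:310,260:440] if c=="scene" else f[110:230,250:400],(700,505)))
    for n in ["wide_door_edge"]:
        print(n,[(np.round(p["uv"],1),round(p["score"],2),atz(p["uv"],.117,c).round(3)) for p in place_of(n,c)][:3])
s=state();print(s["tool_pos"],s["tool_rot"].round(3),s["contact_force"].round(1),s["joint_vel"].round(3),s["time"])
```

```text
wide_door_edge [(array([367.1, 275.5]), 0.79, array([ 0.495, -0.284,  0.117]))]
wide_door_edge []
[ 0.48574254 -0.22925531  0.07770753] [ 0.     0.073  0.997 -0.   ] [ 0.   1.2 -0.7] [-0.003  0.002  0.003 -0.001 -0.001 -0.004] 4.8333
```

View pics/scene4.png

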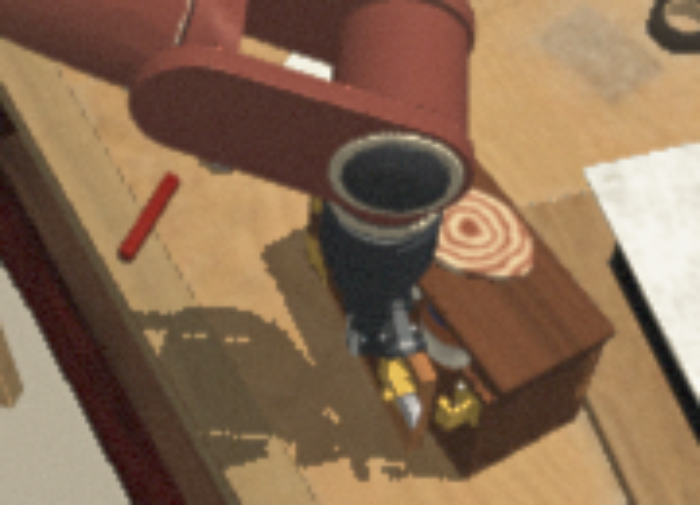

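View pics/side4.png

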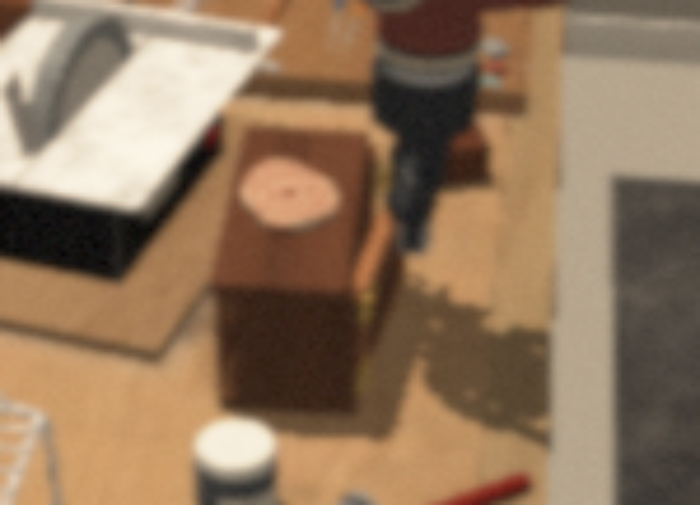

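Emit:
jog_arm(increments=[{"slide": [-3.2,-0.2,0],"rotation": [0,0,-1.7]},{"slide": [-3.2,-0.2,0],"rotation": [0,0,-1.7]},{"slide": [-3.2,-0.2,0],"rotation": [0,0,-1.7]},{"slide": [-3,-0.2,0],"rotation": [0,0,-1.7]},{"slide": [0,0,0],"rotation": [0,0,0]}])

```text
time: 5.25
tool_pos: [0.4975, -0.2313, 0.0771]
tool_rot: [-0.001, 0.013, 1.0, 0.0]
contact_force: [-3.9, -0.2, 1.0]
gripper_width: 0.003
```

Emit:
jog_arm(increments=[{"slide": [-2,0,0],"rotation": [0,0,-1.5]},{"slide": [-2,0,0],"rotation": [0,0,-1.5]},{"slide": [0,0,0],"rotation": [0,0,0]}])

```text
time: 5.5
tool_pos: [0.5019, -0.2313, 0.077]
tool_rot: [-0.0, -0.013, 1.0, 0.0]
contact_force: [-1.8, 0.4, -1.1]
gripper_width: -0.006
```

Emit:
jog_arm(increments=[{"slide": [-1.5,0,0],"rotation": [0,0,0]},{"slide": [0,0,0],"rotation": [0,0,0]}])

```text
time: 5.67
tool_pos: [0.5043, -0.2315, 0.0776]
tool_rot: [0.001, -0.013, 1.0, -0.0]
contact_force: [0.0, -0.7, -0.0]
gripper_width: -0.0
```

Emit:
jog_arm(increments=[{"slide": [-1.5,0,0],"rotation": [0,0,0]},{"slide": [0,0,0],"rotation": [0,0,0]}])

```text
time: 5.83
tool_pos: [0.5059, -0.2315, 0.0777]
tool_rot: [0.001, -0.013, 1.0, -0.0]
contact_force: [0.1, 1.3, 0.3]
gripper_width: 0.001
```

Emit:
jog_arm(increments=[{"slide": [-1.5,0,0],"rotation": [0,0,0]},{"slide": [0,0,0],"rotation": [0,0,0]}])

```text
time: 6.0
tool_pos: [0.5061, -0.2315, 0.0777]
tool_rot: [-0.001, -0.013, 1.0, -0.0]
contact_force: [-5.8, 1.2, 3.7]
gripper_width: -0.002
```

Emit:
jog_arm(increments=[{"slide": [-1.5,0,0],"rotation": [0,0,0]},{"slide": [0,0,0],"rotation": [0,0,0]}])

```text
time: 6.17
tool_pos: [0.5061, -0.2315, 0.0777]
tool_rot: [-0.003, -0.013, 1.0, 0.0]
contact_force: [-12.0, 0.4, 8.2]
gripper_width: 0.002
```

Emit:
jog_arm(increments=[{"slide": [-1.5,0,0],"rotation": [0,0,0]},{"slide": [0,0,0],"rotation": [0,0,0]}])

```text
time: 6.33
tool_pos: [0.506, -0.2315, 0.0776]
tool_rot: [-0.005, -0.013, 1.0, 0.0]
contact_force: [-18.4, 1.4, 12.7]
gripper_width: -0.001
```

Run:
```python
from h import *
for c in ["scene","side"]:
    f=optics.grab_frame(c)["frame"]
    cv2.imwrite(f"pics/{c}5.png",cv2.resize(f[180:310,260:440] if c=="scene" else f[110:230,250:400],(700,505)))
    for n in ["wide_door_edge"]:
        print(n,[(np.round(p["uv"],1),round(p["score"],2),atz(p["uv"],.117,c).round(3)) for p in place_of(n,c)][:3])
s=state();print(s["tool_pos"],s["contact_force"].round(1))
```

```text
wide_door_edge [(array([375. , 275.6]), 0.98, array([ 0.513, -0.293,  0.117]))]
wide_door_edge []
[ 0.50607691 -0.23151176  0.07766344] [-18.    0.9  13.7]
```

View pics/scene5.png

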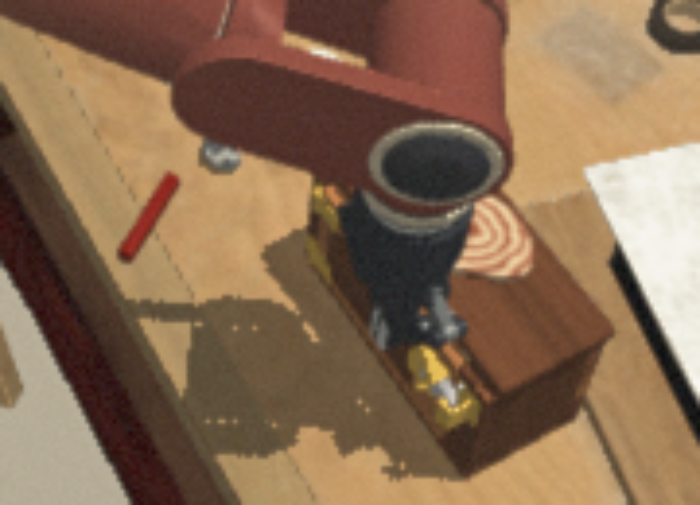

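It now meets a hard stop at 18 N, and before that the resistance dropped away, which would fit a snap. Backing off to check.

Emit:
jog_arm(increments=[{"slide": [6,0,0],"rotation": [0,0,0]},{"slide": [10,0,0],"rotation": [0,0,0]},{"slide": [20,0,0],"rotation": [0,0,0]},{"slide": [30,0,0],"rotation": [0,0,0]},{"slide": [30,0,0],"rotation": [0,0,0]},{"slide": [15,25,-25],"rotation": [0,0,0]},{"slide": [0,25,-30],"rotation": [0,0,0]},{"slide": [0,25,-30],"rotation": [0,0,0]},{"slide": [0,25,-30],"rotation": [0,0,0]},{"slide": [0,25,-30],"rotation": [0,0,0]},{"slide": [0,25,0],"rotation": [0,0,0]},{"slide": [0,25,0],"rotation": [0,0,0]},{"slide": [0,0,0],"rotation": [0,0,0]},{"slide": [0,0,0],"rotation": [0,0,0]}])

```text
time: 7.7
tool_pos: [0.3941, -0.0585, 0.2223]
tool_rot: [0.001, -0.014, 1.0, -0.0]
contact_force: [0.2, 0.3, -0.1]
gripper_width: -0.003
```

Run:
```python
from h import *
for c in ["scene","side"]:
    f=optics.grab_frame(c)["frame"]
    cv2.imwrite(f"pics/{c}6.png",cv2.resize(f[190:310,300:430] if c=="scene" else f[110:230,250:400],(700,600)))
    for n in ["wide_door_edge","wide_hinge","narrow_door_edge"]:
        print(c,n,[(np.round(p["uv"],1),round(p["score"],2),atz(p["uv"],.065 if "hinge" in n else .117,c).round(3)) for p in place_of(n,c)][:3])
s=state();print(s["tool_pos"],s["contact_force"].round(1))
```

```text
scene wide_door_edge [(array([377.2, 276.4]), 0.94, array([ 0.517, -0.298,  0.117]))]
scene wide_hinge [(array([338.6, 238.7]), 0.61, array([ 0.505, -0.122,  0.065]))]
scene narrow_door_edge [(array([251. , 148.1]), 0.42, array([0.407, 0.285, 0.117]))]
side wide_door_edge [(array([329.8, 146. ]), 0.44, array([ 0.525, -0.311,  0.117]))]
side wide_hinge [(array([326.6, 192.4]), 0.71, array([ 0.515, -0.115,  0.065])), (array([354.9, 289.9]), 0.33, array([0.405, 0.256, 0.065]))]
side narrow_door_edge [(array([353.7, 288.9]), 0.86, array([0.41 , 0.291, 0.117])), (array([328.8, 148.7]), 0.69, array([ 0.527, -0.293,  0.117]))]
[ 0.39419587 -0.05979236  0.22206945] [ 1.1  0.3 -0.6]
```

View pics/scene6.png

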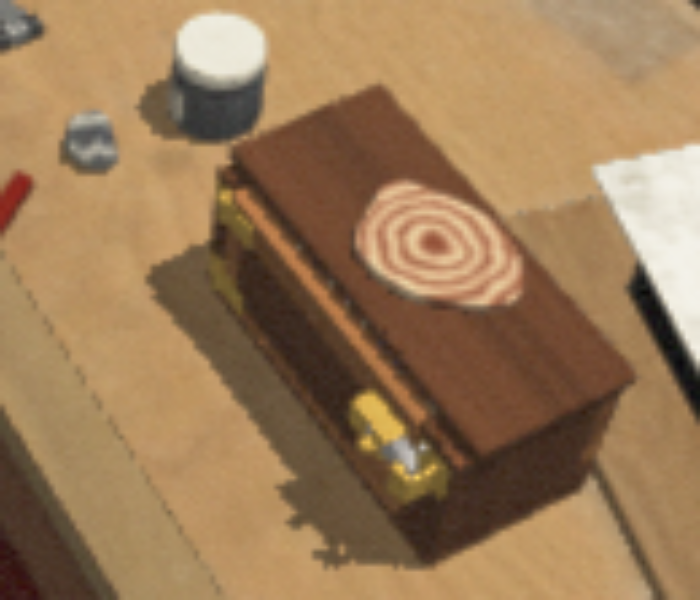

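View pics/side6.png

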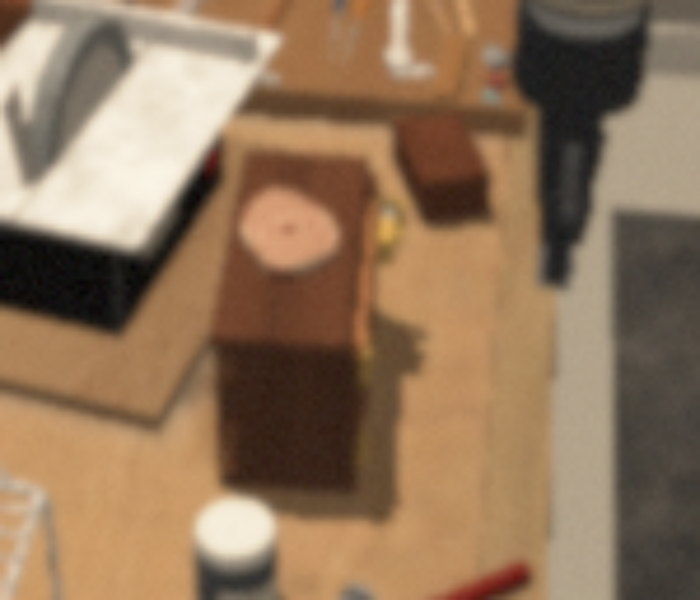

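The door looks flush in both views, and the keeper and bolt are at about (400,460) in the enlarged scene crop. I'll get a close look at the latch with the wrist camera to settle whether it snapped.

Emit:
jog_arm(increments=[{"slide": [-9,-32,0],"rotation": [0,0,0]},{"slide": [-9,-32,0],"rotation": [0,0,0]},{"slide": [-9,-32,0],"rotation": [0,0,0]},{"slide": [-9,-32,0],"rotation": [0,0,0]},{"slide": [-9,-32,0],"rotation": [0,0,0]},{"slide": [-9,-32,0],"rotation": [0,0,0]},{"slide": [-9,-32,0],"rotation": [0,0,0]},{"slide": [0,0,0],"rotation": [0,0,0]},{"slide": [0,0,0],"rotation": [0,0,0]},{"slide": [0,0,0],"rotation": [0,0,0]}])

```text
time: 8.93
tool_pos: [0.4627, -0.2814, 0.2218]
tool_rot: [-0.0, -0.013, 1.0, 0.001]
contact_force: [-0.3, 0.7, 0.3]
gripper_width: 0.001
```

Run:
```python
from h import *
f=optics.grab_frame("wrist");np.savez("wrist.npz",K=f["camera_matrix"],R=f["R"],t=f["t"])
cv2.imwrite("pics/wrist7.png",f["frame"])
u=proj((.51,-.285,.1),"wrist");print(u)
x,y=[int(v) for v in u];x=min(max(x,90),550);y=min(max(y,70),330)
cv2.imwrite("pics/wrist7c.png",cv2.resize(f["frame"][y-70:y+70,x-90:x+90],(720,560),interpolation=2))
print(state()["tool_pos"])
for n in ["wide_door_edge","narrow_door_edge"]: print([(p["uv"],p["score"],atz(p["uv"],.117,"wrist")) for p in place_of(n,"wrist")])
```

```text
[313.0138327 238.2404449]
[ 0.46276247 -0.28090767  0.22204847]
[([308.0, 258.3], 0.82, array([ 0.52303377, -0.28925736,  0.117     ]))]
[([458.6, 230.5], 0.59, array([ 0.49052234, -0.15023097,  0.117     ]))]
```

View pics/wrist7.png

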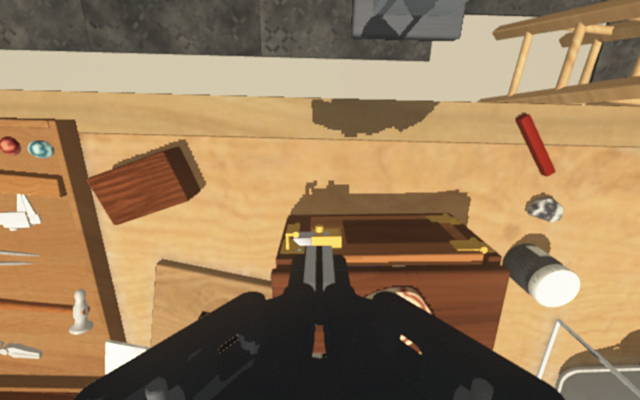

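View pics/wrist7c.png

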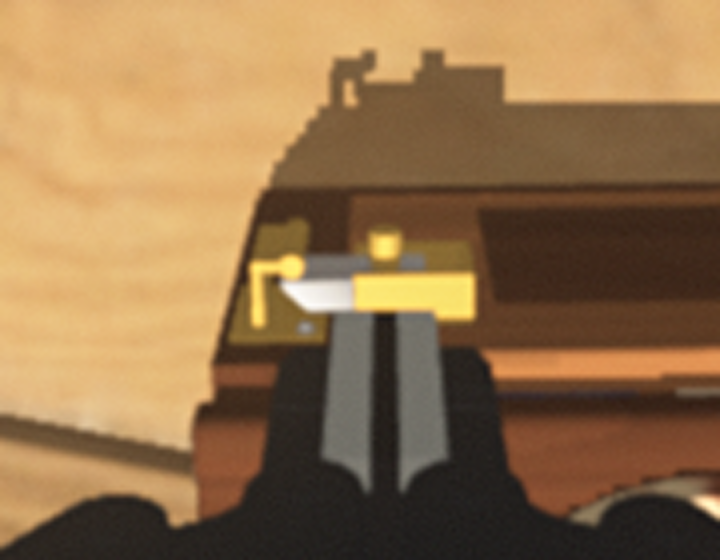

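The wrist close-up shows the bolt fully out and tucked behind the keeper's lip, which is at about (290,265) in the crop. The narrow door is where it was, and the arm is clear. Handing in.

```bash
python3 -c "
from plant import manip,state
print(state()['contact_force'],manip.job_done())"
```

```text
the job is handed in; nothing more can be done
[-0.35673123 -0.36316929  0.25492109] None
```

The wider cabinet's door is shut and latched, and I handed the job in at about 9 s of the 37 s. I swung the door closed with the shut fingertips about 105 mm from its hinge. I kept pushing past the latch's resistance until the door met its stop at about 18 N, then backed off.

- **Latch:** after letting go, the wrist camera close-up shows the bolt fully out behind the keeper's lip. The door is flush in the scene and side views.
- **Narrow door:** I left it alone. Its edge reads about (0.41, 0.29), the same as at the start within a few mm.
- **Arm:** it ended clear of everything, with contact force at noise level.

**What didn't fit or failed:**
- My first move call was refused because it lacked the rotation field; nothing moved.
- The final hard push also showed about 13 N upward on the wrist, probably friction against the door. I did not confirm that.
- Single-camera readings of the shut door's edge differed by 6–10 mm in x and up to about 20 mm in y, so I relied on the latch close-up.
- In the last wrist picture, the network placed the narrow door's edge at a point on the wide cabinet (score 0.59). I treated that as a false match.

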